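# Push the keepsake box home down its lane

### The job

Push the dark wooden box along its board, in between the two low rails and on down the lane until it stands squarely home against the stop block at the end. The rails have just been varnished and are wet: neither the box nor the robot may touch either of them, even for a moment. Only push the box along, do not lift or tip it, and leave everything else where it stands.

Things in the scene. Friction and masses are not known exactly. Their poses are not given: they have to be found in the camera images.
- chest: the box to push: dark wooden lidded box with small brass corner plates on top, loose, 110 mm long (x), 88 mm wide (y), 60 mm high, 0.3 to 0.65 kg. Origin: centre of its underside. It starts on the open board before the lane's mouth, up to 25 mm off the centre line and turned up to 0.22 rad, its +x end towards the lane. It does not coast.
- lane: the fixed plywood board carrying the lane, 480 mm long (x), 260 mm wide (y), 12 mm thick. Origin: centre of its underside, on the bench. The lane's centre line is its x axis; the box travels towards +x (roughly to the robot's left), sliding on the board's top (z = 12 mm). Open board before the mouth: x = -240 to -50 mm. Jar, offcut and spool stand on it about 105 mm off the centre line.
- lane_mouth (a point): point on the board's top on the lane's centre line, between the near ends of the rails (board x = -50 mm)
- home (a point): point on the board's top where the origin of the box lies when it is home (board x = +150 mm, y = 0): 55 mm before the stop block's face. The fixed stop block is 20 mm thick, 146 mm across, 45 mm high above the board.
- rail_left: fixed wet wooden rail on the board at the lane's +y side, 250 mm long (board x = -50 to +200 mm), 16 mm wide, 18 mm high above the board; origin at the centre of its underside, 65 mm from the centre line. The clear gap between the rails is 114 mm, 13 mm on each side of a centred box; the box is 42 mm higher than the rails, so fingers can push it above them.
- rail_right: the same rail on the -y side of the lane
- jar: bystander: jar, 42 mm across, 60 mm high, on the board outside the left rail; origin at its underside
- offcut: bystander: light wood offcut, 60 x 25 x 30 mm, on the board outside the left rail; origin at its underside
- spool: bystander: wooden spool, 36 mm across, 40 mm high, on the board outside the right rail; origin at its underside
- mallet: bystander: hammer lying on the bench on the robot's right
- driver: bystander: screwdriver lying on the bench on the robot's left
Things that resemble listed ones, but are neither listed nor needed, are in the scene too. Of the things like the chest, leave any that is blue; of the rest the smaller one is meant.

How it is judged:
At the end, for the whole second after the job is handed in: the box stands flat and at rest on the board at the end of the lane, its front within 5 mm of the stop, within 11 mm of the centre line and within 0.06 rad of the lane's direction (x of chest in the frame of lane between 0.145 and 0.154 m and y of chest in the frame of lane between -0.011 and 0.011 m and z of chest in the frame of lane between 0.009 and 0.015 m and angle between the x axis of chest and the x axis of lane, either way round below 0.06 rad and angle between chest's own z axis and vertical below 0.03 rad and linear speed of chest below 0.01 m/s); the robot touches nothing.
It fails at once if something touched a wet rail (contact force between any of rail_left, rail_right and anything else above 0.1 N).
It fails at once if the box was lifted off the board (z of chest in the frame of lane above 0.02 m).
It fails at once if the box was tipped (angle between chest's own z axis and vertical above 0.12 rad).
It fails at once if a bystander was disturbed (distance of any of jar, offcut, spool, mallet, driver from where it was at the start of the episode above 0.015 m).
It also fails if it takes over 72 s, if anything falls off the work surface, if the arm or the gripper's body presses on something with over 40 N, if the wrist force passes 120 N, or if a joint passes its speed limit or range.

### The arm

A 6-joint arm with a two-finger parallel gripper is mounted at the origin on the work surface. World frame = base frame: x ahead of the robot, y to its left, z up, the work surface at z = 0. Lengths are in m, angles in rad, forces in N, time in s.
With the tool pointing down it reaches from about 0.25 to 0.725 m from the base axis. Payload 4 kg.
Tool frame: the origin (TCP) lies on the centre line of the jaws, within the pads' length; the fingertips stand ahead of it and the grasp point (between the pads) lies 11 mm behind it (bot.tip_extent is the z of the fingertips in the tool frame, in m); z points along the fingers, y is the direction in which the jaws open and shut (so a half turn about z gives the same grasp; the last joint's range is limited). The gripper opens to 85 mm and grips with 20 to 120 N. Pads are 22 mm wide; open, the fingers measure 114 mm over their backs; the gripper's body (76 mm by 85 mm) begins 54 mm behind the grasp point. The pads swing forward as they close: fully open they stand 13 mm farther back than shut.
Start: joints at [-1.22, 0.241, 0.005, 1.335, 0, 1.571], TCP at [0.172, -0.47, 0.239] pointing down, gripper open.
Joint ranges: [-2.72, 2.72], [-1.05, 1.87], [-1.09, 1.28], [-1.99, 2.15], [-1.42, 1.44], [-3.14, 3.14]. Speed limits (rad/s): [2.79, 2.79, 3.14, 3.14, 3.14, 3.14].

### API

Orientations are given as a unit quaternion [x, y, z, w].
In Python, from workcell import bot gives the robot as it stands.
- The arm moves only by the shell command python3 -m jog 'ROWS'. ROWS is JSON, a list that holds one entry, the list of rows, each a list of 7 numbers: the shift along the world's x, y, z in m, then the turn, a rotation vector about the world's x, y, z in degrees, then the closure in counts, from 0 (fully open) to 255 (shut). In form: [[[tx, ty, tz, ax, ay, az, fingers], ...]]. A call has 1 to 10 rows; each row is the pose to reach, as a shift and turn from the pose commanded when the call began; what a row does not reach only later rows make up. A row lasts 1/12 s, in which the tool goes at most 41.7 mm and 7.16 degrees, less where a joint would pass 70% of its speed; a pose out of reach is approached as far as the arm can. A call with a gripper value outside its range is refused whole. The fingers move at their own pace and stop on an object; the grip force is fixed at half the most. Time passes only in rows, so rows that repeat a pose let the fingers close. It gives the time, the measured TCP pose, the force and the opening at its end, in the units of the state.
- bot.get_obs(): the state, without advancing time (a new reading comes with each control period).
- bot.camera(name): name is "scene" or "top" or "wrist"; returns the picture (400x640x3 uint8, blue, green, red); there is no depth.
- bot.camera_model(name): a dict with "K" (3x3 intrinsics, pixels), "k1" (the pictures are not rectified: a ray, as slopes to the right and down, at radius r is drawn at 1 + k1 r^2 times it, then the intrinsics apply), "T" (4x4, takes a point from camera to world coordinates). Camera axes: x right, y down, z forward; pixel columns grow to the right and rows downward; lengths in m; the calibration is good to about 2 mm. A picture is of the moment at which its call begins: read the wrist's pose just before it. camera_model takes no time and is no camera call; for the wrist camera it gives the pose at the moment of the call.
- bot.job_done(): hands the job in, once; it reports no verdict.
The state is a dict: "clock": time; "joint_pos": joint angles; "joint_vel": joint speeds; "tau": joint torques, N m; "eef_pos": TCP position; "tool_rot": TCP orientation; "ft_force": force on the tool from outside, world axes, zero at the start; "ft_torque": the same for the moment, N m; "grip_width": finger opening in m.
Only numpy, scipy, OpenCV 4.12 (cv2) and the standard library are available. Lean on these libraries where they do the work, as an engineer would, in place of code of your own. Each camera call takes 0.05 s, during which the arm holds its last target. There are 200 camera calls.

## Working session

There is one attempt and no reset: what is moved stays moved. The work goes in short steps, Python scripts to look and compute and a shell command to move; the robot and the scene stay as the last step left them, time stands still between calls to the robot, and variables do not carry over. Pictures are saved under pics/ and viewed, about 8 in all and at most 12, crops included, and the job is handed in when it is done.

```bash
mkdir -p pics; ls; python3 - <<'E'
from workcell import bot
import cv2
for n in("top","scene"):
    cv2.imwrite(f"pics/{n}0.png",bot.camera(n)); m=bot.camera_model(n); print(n,m)
print(bot.get_obs(),bot.tip_extent)
E
```

```text
pics
top {'K': array([[477.86430388,   0.        , 330.11783155],
       [  0.        , 477.86430388, 197.85005366],
       [  0.        ,   0.        ,   1.        ]]), 'k1': -0.13613557160414483, 'T': array([[ 0.02072818, -0.98112547,  0.19225802,  0.15527996],
       [-0.99971602, -0.02260116, -0.00755379, -0.0041799 ],
       [ 0.01175647, -0.19204685, -0.98131534,  1.68507854],
       [ 0.        ,  0.        ,  0.        ,  1.        ]])}
scene {'K': array([[366.18704368,   0.        , 315.928848  ],
       [  0.        , 366.18704368, 202.71043696],
       [  0.        ,   0.        ,   1.        ]]), 'k1': 0.01506258262489223, 'T': array([[ 0.34175746,  0.65495534, -0.67396984,  1.11126269],
       [ 0.93957287, -0.22277188,  0.25995288, -0.26820962],
       [ 0.020116  , -0.72208462, -0.69151222,  0.74012669],
       [ 0.        ,  0.        ,  0.        ,  1.        ]])}
{'clock': 0.1, 'joint_pos': array([-1.21995089e+00,  2.41338576e-01,  3.87024777e-03,  1.33518627e+00,
       -2.05658372e-06,  1.57081067e+00]), 'joint_vel': array([ 0.00101874, -0.00068104,  0.00133682, -0.00040051, -0.00148297,
       -0.0013097 ]), 'tau': array([-3.48475796e-04, -3.73138189e+01,  2.53010273e+01,  1.08942468e-02,
        1.05842102e-05,  1.09624544e-06]), 'eef_pos': array([ 0.17165984, -0.46903454,  0.2385058 ]), 'tool_rot': array([ 9.84653679e-01,  1.74517244e-01, -1.63175663e-04, -9.14694115e-04]), 'ft_force': array([ 0.01016308,  0.69811549, -0.20349211]), 'ft_torque': array([ 0.05282937, -0.07667964,  0.02876241]), 'grip_width': 0.08569568314326081} 0.008
```

View pics/top0.png

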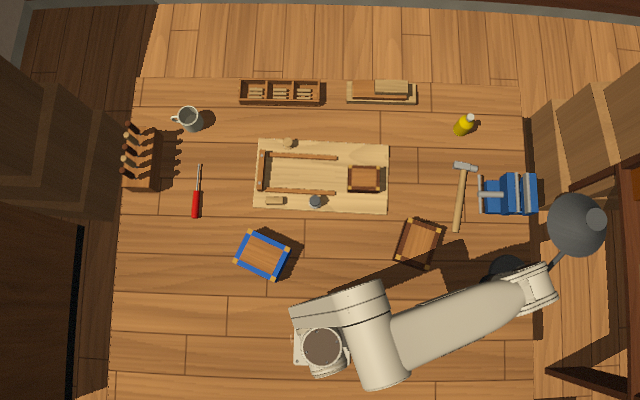

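View pics/scene0.png

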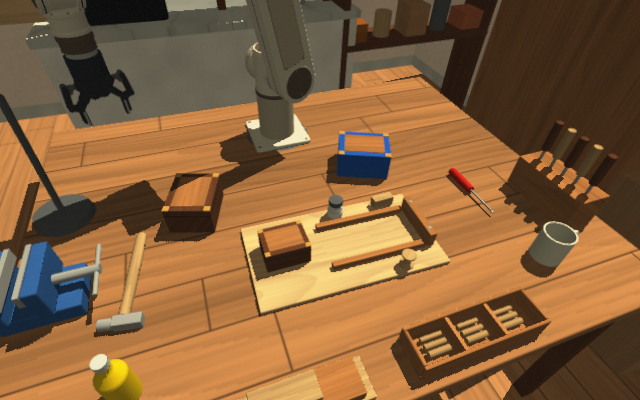

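The chest on the board is at top-picture px (364,179). The board corners are near (258,138), (389,145), (387,214) and (253,207). Next I enlarge the crop.

```bash
python3 - <<'E'
import cv2
a=cv2.imread("pics/top0.png")[130:222,245:400]
cv2.imwrite("pics/c1.png",cv2.resize(a,None,fx=5,fy=5,interpolation=cv2.INTER_CUBIC))
E
```

```text
(no output)
```

View pics/c1.png

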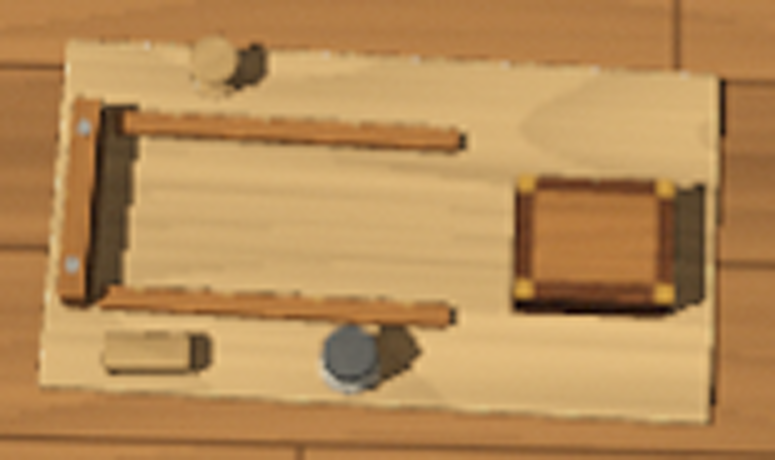

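Crop 5x. Board corners: (68,42), (718,77), (711,422), (41,386). Chest top corners: (516,178), (676,182), (672,303), (513,299). Rail near ends: upper (465,141), lower (455,316). The lane's +x points left in the picture.

```bash
cat > h.py <<'E'
import numpy as np, cv2
from scipy.optimize import least_squares
from scipy.spatial.transform import Rotation as R
def ray(m,uv):
    K=np.array(m["K"]);p=(np.atleast_2d(uv).astype(float)-K[:2,2])/[K[0,0],K[1,1]]
    q=p.copy()
    for _ in range(20): q=p/(1+m["k1"]*(q**2).sum(1,keepdims=True))
    return np.c_[q,np.ones(len(q))]@m["T"][:3,:3].T
def onplane(m,uv,z):
    d=ray(m,uv);o=m["T"][:3,3];return (o+d*((z-o[2])/d[:,2:3]))[:,:2]
def proj(m,P):
    c=(np.atleast_2d(P)-m["T"][:3,3])@m["T"][:3,:3];q=c[:,:2]/c[:,2:]
    q=q*(1+m["k1"]*(q**2).sum(1,keepdims=True));K=m["K"]
    return q*[K[0,0],K[1,1]]+K[:2,2]
def rot(t): return np.array([[np.cos(t),-np.sin(t)],[np.sin(t),np.cos(t)]])
def fit(loc,wor,th0):
    loc=np.array(loc,float);wor=np.array(wor)
    f=lambda p:(loc@rot(p[2]).T+p[:2]-wor).ravel()
    s=least_squares(f,[*wor.mean(0),th0]);return s.x,s.fun.reshape(-1,2)
def rel(c,b): return rot(b[2]).T@(c[:2]-b[:2]),c[2]-b[2]
E
python3 - <<'E'
from h import *
from workcell import bot
np.set_printoptions(precision=4,suppress=True)
m=bot.camera_model("top")
px=lambda l:(np.array(l)+.5)/5-.5+[245,130]
t0=np.pi/2
L=[[.24,-.13],[-.24,-.13],[-.24,.13],[.24,.13]]
W=onplane(m,px([(68,42),(718,77),(711,422),(41,386)]),.012)
W2=onplane(m,px([(463,132),(463,150),(453,307),(453,325)]),.030)
b,r=fit(L+[[-.05,-.073],[-.05,-.057],[-.05,.057],[-.05,.073]],np.r_[W,W2],t0);print("board",b,"\n",r*1e3)
C=onplane(m,px([(516,178),(676,182),(672,303),(513,299)]),.072)
c,r=fit([[.055,-.044],[-.055,-.044],[-.055,.044],[.055,.044]],C,t0);print("chest",c,"\n",r*1e3)
print(rel(c,b)); np.save("b.npy",b)
E
```

```text
board [0.5644 0.0144 1.5401] 
 [[ 0.9415 -1.1581]
 [ 1.658  -3.5662]
 [-2.0545 -1.6179]
 [-2.4077  0.7894]
 [ 2.4431  1.4339]
 [-0.127   2.16  ]
 [ 1.269   0.613 ]
 [-1.7225  1.346 ]]
chest [ 0.5456 -0.131   1.5617] 
 [[ 1.2037 -0.4921]
 [ 0.263   1.563 ]
 [-1.1202 -0.4499]
 [-0.3464 -0.621 ]]
(array([-0.146 ,  0.0144]), np.float64(0.021514412694359164))
```

The chest is at board (-146, +14) mm with yaw about +0.02. My plan:
1. Push it sideways towards -y with both fingers.
2. Push it from behind with both fingers, down the lane.

First I move beside the chest and look with the wrist camera.

```bash
python3 -m jog '[[[0.02,0.03,0.01,0,0,-4,105],[0.045,0.06,0.01,0,0,-8,105],[0.07,0.09,0.02,0,0,-12,105],[0.095,0.12,0.02,0,0,-16,105],[0.12,0.15,0.02,0,0,-20,105],[0.14,0.18,0.02,0,0,-22,105],[0.165,0.205,0.02,0,0,-22,105],[0.185,0.23,0.02,0,0,-22,105],[0.21,0.26,0.02,0,0,-22,105],[0.23,0.285,0.02,0,0,-22,105]]]' && python3 -m jog '[[[0.02,0.025,0,0,0,0,105],[0.035,0.045,0,0,0,0,105],[0.045,0.055,0,0,0,0,105],[0.045,0.055,0,0,0,0,105],[0.045,0.055,0,0,0,0,105]]]' && python3 - <<'E'
from workcell import bot
import cv2,numpy as np
np.set_printoptions(precision=4,suppress=True)
o=bot.get_obs();m=bot.camera_model("wrist");np.savez("w1.npz",**m)
cv2.imwrite("pics/w1.png",bot.camera("wrist"));print(o["eef_pos"],o["tool_rot"],o["grip_width"],o["joint_pos"],m)
E
```

```text
clock: 0.93
eef_pos: [0.4027, -0.1825, 0.259]
tool_rot: [1.0, -0.016, -0.0, -0.0]
ft_force: [0.2, -0.3, -0.2]
grip_width: 0.0507
clock: 1.35
eef_pos: [0.4467, -0.129, 0.2587]
tool_rot: [1.0, -0.016, -0.001, 0.0]
ft_force: [-0.8, -0.8, -0.2]
grip_width: 0.05
[ 0.4467 -0.129   0.2587] [ 0.9999 -0.0156 -0.0008  0.    ] 0.049974997773337616 [-0.2808  0.1643 -0.0404  1.3676 -0.0004  2.892 ] {'K': array([[324.6117,   0.    , 318.0902],
       [  0.    , 324.6117, 199.2421],
       [  0.    ,   0.    ,   1.    ]]), 'k1': -0.05488888947108745, 'T': array([[-0.0308, -0.9602, -0.2777,  0.517 ],
       [-0.9995,  0.0297,  0.0081, -0.1306],
       [ 0.0005,  0.2778, -0.9606,  0.3938],
       [ 0.    ,  0.    ,  0.    ,  1.    ]])}
```

View pics/w1.png

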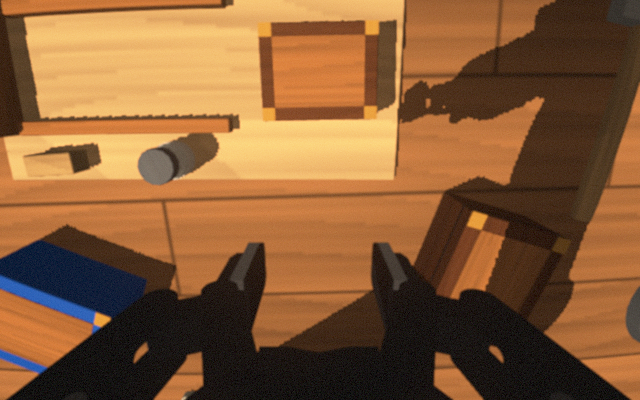

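The wrist view shows the chest top at px (259..379, 20..121). The rail's near ends are at (232,5) and (238,124), and the fingers are at the bottom. Next, an enlarged crop.

```bash
python3 - <<'E'
import cv2
a=cv2.imread("pics/w1.png")[0:190,200:415]
cv2.imwrite("pics/c2.png",cv2.resize(a,None,fx=3.7,fy=3.7*190/190,interpolation=cv2.INTER_CUBIC)[:600])
print(cv2.imread("pics/c2.png").shape)
E
```

```text
(600, 796, 3)
```

View pics/c2.png

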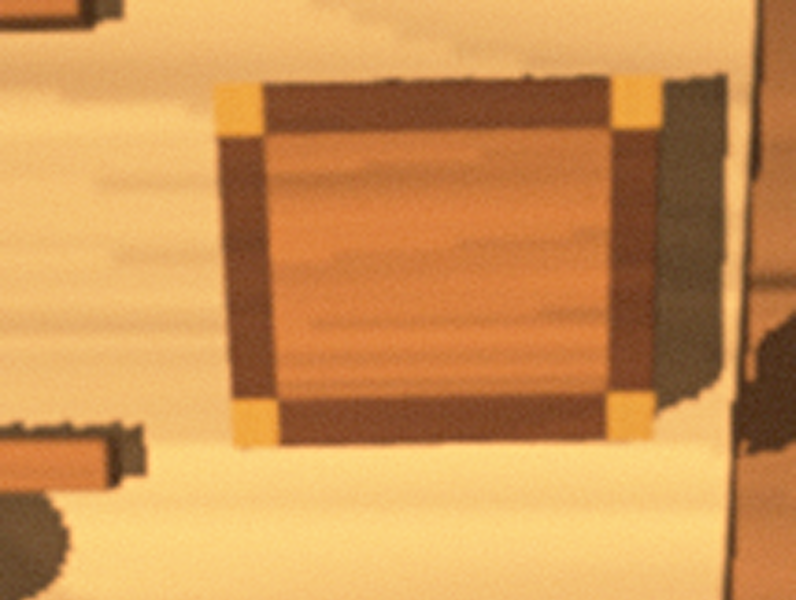

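Crop readings (3.7x):
- Chest corners: (216,85), (663,75), (654,440), (234,446).
- Rail inner ends: (83,12) and (110,439). Outer end: (107,489).
- Board right edge: from (757,0) to (726,600).

```bash
python3 - <<'E'
from h import *
np.set_printoptions(precision=4,suppress=True)
m=dict(np.load("w1.npz"));b0=np.load("b.npy")
px=lambda l:(np.array(l)+.5)/3.7-.5+[200,0]
C=onplane(m,px([(216,85),(663,75),(654,440),(234,446)]),.072)
c,r=fit([[.055,-.044],[-.055,-.044],[-.055,.044],[.055,.044]],C,1.55);print("chest",c,"\n",r*1e3)
Rl=onplane(m,px([(83,12),(110,439),(107,489)]),.030); RL=np.array([[-.05,-.057],[-.05,.057],[-.05,.073]])
E=onplane(m,np.r_[px([(757,0),(742,300)]),[[394,180]]],.012)   # x=-.24
F=onplane(m,[[394,180],[200,180],[12,179]],.012) # y=.13
def f(p):
    l=lambda W:(W-p[:2])@rot(p[2])
    return np.r_[(l(Rl)-RL).ravel(),l(E)[:,0]+.24,l(F)[:,1]-.13]
s=least_squares(f,b0);b=s.x;print("board",b,s.fun*1e3);print(rel(c,b))
np.save("b.npy",b)
cs,sn=np.cos(b[2]),np.sin(b[2])
print("lane x dir",cs,sn,"home TCP approx",rot(b[2])@[.15,0]+b[:2])
for n,q in (("side",[c[:2]@[0,0]-.146,.058])  ,): print(n,rot(b[2])@q+b[:2])
print("big chest corner",onplane(m,[[480,220],[561,243]],.09))
E
```

```text
chest [ 0.548  -0.1326  1.5561] 
 [[ 0.6074  0.3665]
 [ 0.0685 -0.1833]
 [-0.2279 -0.1467]
 [-0.448  -0.0364]]
board [0.5665 0.0158 1.5354] [-0.2345 -0.6416 -1.0442  0.5872  0.8059 -0.7948  0.707   0.0643 -0.2985
  0.1196  1.063  -0.3335]
(array([-0.1489,  0.0132]), np.float64(0.02067083960280036))
lane x dir 0.03538996010916113 0.9993735791602018 home TCP approx [0.5718 0.1657]
side [ 0.5034 -0.1281]
big chest corner [[ 0.4024 -0.2904]
 [ 0.3734 -0.3819]]
```

Both sets of measurements agree. I descend beside the chest, then approach its +y side.

```bash
python3 -m jog '[[[0,0,-0.035,0,0,0,105],[0,0,-0.07,0,0,0,105],[0,0,-0.105,0,0,0,105],[0,0,-0.14,0,0,0,105],[0,0,-0.17,0,0,0,105],[0,0,-0.195,0,0,0,105],[0,0,-0.215,0,0,0,105],[0,0,-0.225,0,0,0,105],[0,0,-0.225,0,0,0,105],[0,0,-0.225,0,0,0,105]]]' && python3 -m jog '[[[0.008,0,0,0,0,0,105],[0.016,0,0,0,0,0,105],[0.024,0,0,0,0,0,105],[0.03,0,0,0,0,0,105],[0.034,-0.001,0,0,0,0,105],[0.037,-0.001,0,0,0,0,105],[0.039,-0.001,0,0,0,0,105],[0.04,-0.001,0,0,0,0,105],[0.04,-0.001,0,0,0,0,105]]]'
```

```text
clock: 2.23
eef_pos: [0.4458, -0.1303, 0.0341]
tool_rot: [1.0, -0.018, -0.001, -0.0]
ft_force: [0.5, 0.6, 0.0]
grip_width: 0.0503
clock: 2.98
eef_pos: [0.4868, -0.1305, 0.0342]
tool_rot: [1.0, -0.017, -0.0, -0.0]
ft_force: [0.5, -0.5, 1.0]
grip_width: 0.0503
```

```bash
python3 -m jog '[[[0.001,0,0,0,0,0,105],[0.002,0,0,0,0,0,105],[0.003,0,0,0,0,0,105],[0.004,0,0,0,0,0,105]]]'|grep -E "eef|force";python3 -m jog '[[[0.001,0,0,0,0,0,105],[0.002,0,0,0,0,0,105],[0.003,0,0,0,0,0,105],[0.004,0,0,0,0,0,105]]]'|grep -E "eef|force"; python3 -m jog '[[[0.001,0,0,0,0,0,105],[0.002,0,0,0,0,0,105],[0.003,0,0,0,0,0,105],[0.004,0,0,0,0,0,105]]]'|grep -E "eef|force"
```

```text
eef_pos: [0.4902, -0.1305, 0.0342]
ft_force: [-1.8, 0.1, 0.7]
eef_pos: [0.4943, -0.1304, 0.034]
ft_force: [-2.9, -0.5, -0.0]
eef_pos: [0.4989, -0.1306, 0.0342]
ft_force: [-1.8, -0.1, -0.8]
```

```bash
python3 - <<'E'
from workcell import bot
import cv2,numpy as np
m=bot.camera_model("wrist");np.savez("w2.npz",**m)
cv2.imwrite("pics/w2.png",bot.camera("wrist"))
E
```

```text
(no output)
```

View pics/w2.png

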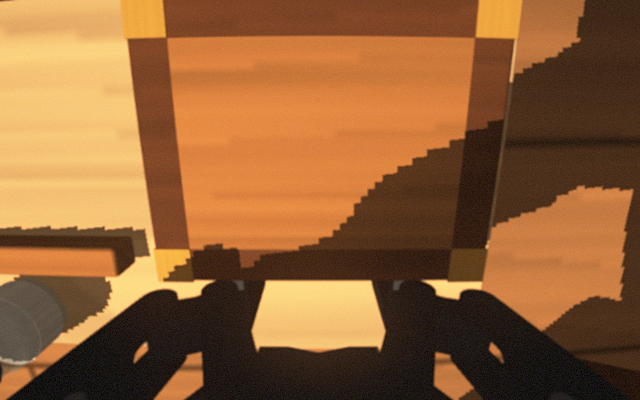

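The chest top's near corners are at px (160,281) and (484,281). Its side edges rise to (124,20) and (517,20). The rail end's inner top corner is near (119,248).

```bash
python3 - <<'E'
from h import *
np.set_printoptions(precision=4,suppress=True)
m=dict(np.load("w2.npz"));b=np.load("b.npy")
tob=lambda W:(W-b[:2])@rot(b[2])
print("near corners",tob(onplane(m,[[160,281],[484,281]],.072)))
print("left/right side pts",tob(onplane(m,[[124,20],[160,281],[517,20],[484,281]],.072)))
print("rail",tob(onplane(m,[[119,248],[117,276]],.03)))
E
```

```text
near corners [[-0.0939  0.0496]
 [-0.2052  0.0494]]
left/right side pts [[-0.0938 -0.0316]
 [-0.0939  0.0496]
 [-0.2035 -0.0319]
 [-0.2052  0.0494]]
rail [[-0.0529  0.0569]
 [-0.0491  0.072 ]]
```

The chest is now at y≈+5.5 mm and square to the lane. I push 5.5 mm more, back off and rise.

```bash
python3 -m jog '[[[0.001,0,0,0,0,0,105],[0.002,0,0,0,0,0,105],[0.003,0,0,0,0,0,105],[0.004,0,0,0,0,0,105],[0.005,0,0,0,0,0,105],[0.0055,0,0,0,0,0,105],[0.0055,0,0,0,0,0,105],[0.0055,0,0,0,0,0,105]]]'; python3 -m jog '[[[-0.004,0,0,0,0,0,105],[-0.012,0,0,0,0,0,105],[-0.03,0,0,0,0,0,105],[-0.05,0,0.02,0,0,0,105],[-0.06,0,0.05,0,0,0,105],[-0.06,0,0.08,0,0,0,105],[-0.06,0,0.12,0,0,0,105],[-0.06,0,0.16,0,0,0,105],[-0.06,0,0.19,0,0,0,105],[-0.06,0,0.19,0,0,0,105]]]'
```

```text
clock: 4.7
eef_pos: [0.5045, -0.1306, 0.0343]
tool_rot: [1.0, -0.017, 0.0, 0.0]
ft_force: [-0.7, -0.2, -0.1]
grip_width: 0.0503
clock: 5.53
eef_pos: [0.4479, -0.1317, 0.2317]
tool_rot: [1.0, -0.017, 0.007, 0.002]
ft_force: [0.2, 0.6, -0.6]
grip_width: 0.0503
```

```bash
python3 -m jog '[[[0.01,-0.01,0,0,0,7,105],[0.02,-0.02,0,0,0,14,105],[0.03,-0.03,0,0,0,21,105],[0.045,-0.04,0,0,0,28,105],[0.055,-0.05,0,0,0,35,105],[0.065,-0.06,0,0,0,42,105],[0.08,-0.07,0,0,0,49,105],[0.09,-0.08,0,0,0,56,105],[0.1,-0.09,0,0,0,63,105],[0.11,-0.1,0,0,0,70,105]]]' && python3 -m jog '[[[0,0,0,0,0,7,105],[0,0,0,0,0,14,105],[0,0,0,0,0,20,105],[0,0,0,0,0,20,105],[0,0,0,0,0,20,105]]]' && python3 - <<'E'
from workcell import bot
import cv2,numpy as np
m=bot.camera_model("wrist");np.savez("w3.npz",**m)
cv2.imwrite("pics/w3.png",bot.camera("wrist"))
E
```

```text
clock: 6.37
eef_pos: [0.5545, -0.231, 0.2238]
tool_rot: [0.827, 0.562, 0.0, -0.0]
ft_force: [0.1, -0.8, -0.8]
grip_width: 0.05
clock: 6.78
eef_pos: [0.554, -0.2305, 0.224]
tool_rot: [0.72, 0.694, -0.0, -0.0]
ft_force: [-0.1, -0.7, 0.7]
grip_width: 0.0501
```

View pics/w3.png

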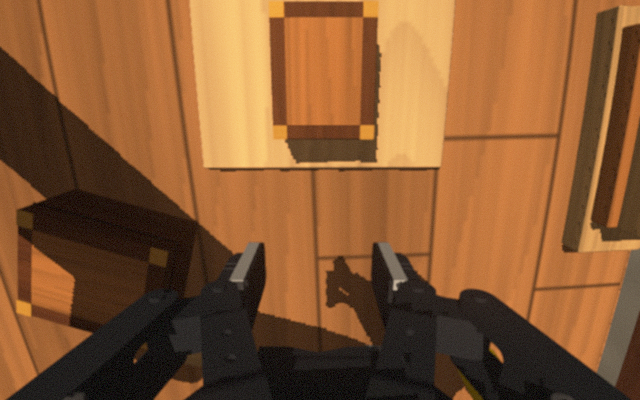

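Chest top corners are at px (270,2), (378,2), (375,139) and (273,139). The board's rear corners are at (203,167) and (441,167).

```bash
python3 - <<'E'
from h import *
from workcell import bot
np.set_printoptions(precision=4,suppress=True)
m=dict(np.load("w3.npz"));b=np.load("b.npy")
tob=lambda W:(W-b[:2])@rot(b[2])
C=tob(onplane(m,[[270,2],[378,2],[375,139],[273,139]],.072));print(C)
print(fit([[.055,.044],[.055,-.044],[-.055,-.044],[-.055,.044]],C,0))
print("board",tob(onplane(m,[[203,167],[441,167]],.012)))
o=bot.get_obs();print("tcp",tob(o["eef_pos"][None,:2]), "tool y deg",np.degrees(np.arctan2(*R.from_quat(o["tool_rot"]).as_matrix()[[1,0],1])), np.degrees(b[2])-90)
E
```

```text
[[-0.0946  0.0422]
 [-0.0945 -0.0441]
 [-0.2036 -0.0461]
 [-0.2036  0.0433]]
(array([-0.1491, -0.0012,  0.0027]), array([[ 0.0004,  0.0008],
       [ 0.0005, -0.0009],
       [-0.0004,  0.0008],
       [-0.0006, -0.0006]]))
board [[-0.2392  0.1293]
 [-0.2392 -0.1302]]
tcp [[-0.2466  0.0037]] tool y deg -2.049948341805617 -2.028118854384573
```

The chest is at (-149.1, -1.2) mm with yaw 0.003, so it is ready to go in. I line up, lower to push height and approach.

```bash
python3 -m jog '[[[0.002,0,-0.03,0,0,0,105],[0.004,0,-0.06,0,0,0,105],[0.004,0,-0.09,0,0,0,105],[0.004,0,-0.12,0,0,0,105],[0.004,0,-0.145,0,0,0,105],[0.004,0,-0.165,0,0,0,105],[0.004,0,-0.175,0,0,0,105],[0.004,0,-0.18,0,0,0,105],[0.004,0,-0.18,0,0,0,105],[0.004,0,-0.18,0,0,0,105]]]' && python3 -m jog '[[[0,0.008,0,0,0,0,105],[0.0005,0.016,0,0,0,0,105],[0.001,0.024,0,0,0,0,105],[0.001,0.029,0,0,0,0,105],[0.001,0.033,0,0,0,0,105],[0.0015,0.037,0,0,0,0,105],[0.0015,0.041,0,0,0,0,105],[0.0015,0.045,0,0,0,0,105],[0.002,0.05,0,0,0,0,105],[0.002,0.05,0,0,0,0,105]]]' && python3 - <<'E'
from workcell import bot
import cv2,numpy as np
m=bot.camera_model("wrist");np.savez("w4.npz",**m)
cv2.imwrite("pics/w4.png",bot.camera("wrist"))
E
```

```text
clock: 7.67
eef_pos: [0.5592, -0.2309, 0.0454]
tool_rot: [0.719, 0.695, 0.0, 0.001]
ft_force: [-0.2, 0.2, 0.9]
grip_width: 0.0502
clock: 8.5
eef_pos: [0.5609, -0.1801, 0.0448]
tool_rot: [0.719, 0.695, 0.0, 0.0]
ft_force: [-0.2, -1.9, 1.8]
grip_width: 0.0499
```

View pics/w4.png

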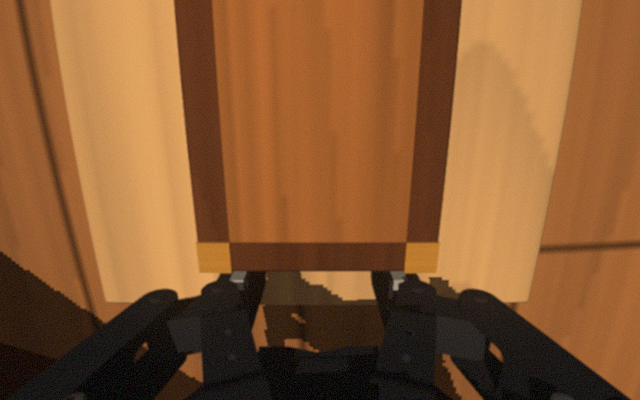

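The chest is centred on the tool, with rear corners at px (198,272) and (438,272), and square to it. Now I push into the mouth.

```bash
python3 -m jog '[[[0.0002,0.007,0,0,0,0,105],[0.0004,0.014,0,0,0,0,105],[0.0006,0.021,0,0,0,0,105],[0.0008,0.028,0,0,0,0,105],[0.001,0.035,0,0,0,0,105],[0.0013,0.042,0,0,0,0,105],[0.0015,0.049,0,0,0,0,105],[0.0018,0.056,0,0,0,0,105],[0.002,0.063,0,0,0,0,105],[0.0022,0.07,0,0,0,0,105]]]' && python3 - <<'E'
from workcell import bot
import cv2,numpy as np
m=bot.camera_model("wrist");np.savez("w5.npz",**m)
cv2.imwrite("pics/w5.png",bot.camera("wrist"))
E
```

```text
clock: 9.38
eef_pos: [0.5625, -0.1099, 0.0444]
tool_rot: [0.719, 0.695, -0.0, 0.0]
ft_force: [-0.5, -5.3, 4.6]
grip_width: 0.0504
```

View pics/w5.png

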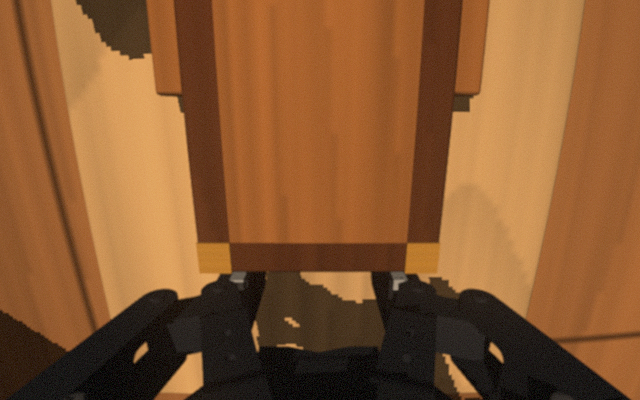

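The chest and rails are symmetric: rail outer edges at px 157 and 481, chest at 198 and 438. I continue down the lane.

```bash
python3 -m jog '[[[0.0003,0.008,0,0,0,0,105],[0.0006,0.016,0,0,0,0,105],[0.0008,0.024,0,0,0,0,105],[0.0011,0.032,0,0,0,0,105],[0.0014,0.04,0,0,0,0,105],[0.0017,0.048,0,0,0,0,105],[0.002,0.056,0,0,0,0,105],[0.0023,0.064,0,0,0,0,105],[0.0025,0.072,0,0,0,0,105],[0.0028,0.08,0,0,0,0,105]]]' && python3 -m jog '[[[0.0003,0.008,0,0,0,0,105],[0.0006,0.016,0,0,0,0,105],[0.0008,0.024,0,0,0,0,105],[0.0011,0.032,0,0,0,0,105],[0.0014,0.04,0,0,0,0,105],[0.0017,0.048,0,0,0,0,105],[0.002,0.056,0,0,0,0,105],[0.0023,0.064,0,0,0,0,105],[0.0025,0.072,0,0,0,0,105],[0.0028,0.08,0,0,0,0,105]]]' && python3 - <<'E'
from workcell import bot
import cv2,numpy as np
m=bot.camera_model("wrist");np.savez("w6.npz",**m)
cv2.imwrite("pics/w6.png",bot.camera("wrist"))
E
```

```text
clock: 10.27
eef_pos: [0.5651, -0.0297, 0.0442]
tool_rot: [0.719, 0.695, -0.0, -0.0]
ft_force: [0.3, -4.9, 3.7]
grip_width: 0.05
clock: 11.1
eef_pos: [0.568, 0.0503, 0.0442]
tool_rot: [0.719, 0.695, -0.0, -0.0]
ft_force: [0.2, -4.0, 2.1]
grip_width: 0.0504
```

View pics/w6.png

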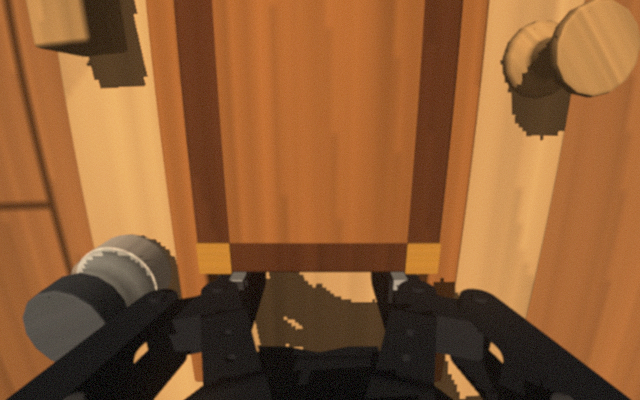

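The chest is still centred: rail edges symmetric, and the jar and spool clear to either side. About 48 mm remains, so I push 40 mm and then creep to contact.

```bash
python3 -m jog '[[[0.0003,0.007,0,0,0,0,105],[0.0005,0.014,0,0,0,0,105],[0.0008,0.021,0,0,0,0,105],[0.001,0.027,0,0,0,0,105],[0.0012,0.032,0,0,0,0,105],[0.0013,0.036,0,0,0,0,105],[0.0014,0.039,0,0,0,0,105],[0.0015,0.041,0,0,0,0,105]]]' && for i in 1; do python3 -m jog '[[[0,0.001,0,0,0,0,105],[0,0.002,0,0,0,0,105],[0,0.002,0,0,0,0,105]]]'|grep -E "eef|force"; python3 -m jog '[[[0,0.001,0,0,0,0,105],[0,0.002,0,0,0,0,105],[0,0.002,0,0,0,0,105]]]'|grep -E "eef|force"; done
```

```text
clock: 11.82
eef_pos: [0.5694, 0.0909, 0.0441]
tool_rot: [0.719, 0.695, -0.0, -0.0]
ft_force: [-0.4, -3.0, 1.6]
grip_width: 0.0507
eef_pos: [0.5695, 0.0927, 0.0442]
ft_force: [0.3, -1.5, 0.9]
eef_pos: [0.5695, 0.0947, 0.0442]
ft_force: [0.1, -2.0, -0.3]
```

```bash
python3 -m jog '[[[0,0.001,0,0,0,0,105],[0,0.001,0,0,0,0,105]]]'|grep -E "eef|force"; python3 -m jog '[[[0,0.001,0,0,0,0,105],[0,0.001,0,0,0,0,105]]]'|grep -E "eef|force";python3 -m jog '[[[0,0.0007,0,0,0,0,105],[0,0.0007,0,0,0,0,105]]]'|grep -E "eef|force"; python3 - <<'E'
from workcell import bot
import cv2,numpy as np
m=bot.camera_model("wrist");np.savez("w7.npz",**m)
cv2.imwrite("pics/w7.png",bot.camera("wrist"))
E
```

```text
eef_pos: [0.5695, 0.0957, 0.0441]
ft_force: [-0.2, -0.8, -1.9]
eef_pos: [0.5695, 0.0967, 0.0442]
ft_force: [0.1, -1.6, -1.0]
eef_pos: [0.5695, 0.0973, 0.0442]
ft_force: [0.9, -0.7, -0.3]
```

```bash
python3 -m jog '[[[0,0.0007,0,0,0,0,105],[0,0.0007,0,0,0,0,105]]]'|grep -E "eef|force"; python3 -m jog '[[[0,0.0007,0,0,0,0,105],[0,0.0007,0,0,0,0,105]]]'|grep -E "eef|force"
```

```text
eef_pos: [0.5696, 0.098, 0.0443]
ft_force: [-0.2, -1.8, -1.4]
eef_pos: [0.5696, 0.0987, 0.0443]
ft_force: [-0.7, -1.7, -1.6]
```

```bash
python3 -m jog '[[[0,0.0007,0,0,0,0,105],[0,0.0007,0,0,0,0,105]]]'|grep -E "eef|force"; python3 -m jog '[[[0,0.0007,0,0,0,0,105],[0,0.0007,0,0,0,0,105]]]'|grep -E "eef|force"
```

```text
eef_pos: [0.5697, 0.0994, 0.0443]
ft_force: [0.3, -1.2, -1.7]
eef_pos: [0.5697, 0.0994, 0.0443]
ft_force: [0.7, -4.7, -0.7]
```

The arm stalled at y=0.0994 and the force rose to 4.7 N, so the box is against the stop. I back straight off, rise and check.

```bash
python3 -m jog '[[[0,-0.003,0,0,0,0,105],[-0.0005,-0.01,0,0,0,0,105],[-0.001,-0.025,0,0,0,0,105],[-0.0015,-0.04,0.01,0,0,0,105],[-0.0015,-0.045,0.04,0,0,0,105],[-0.0015,-0.045,0.08,0,0,0,105],[-0.0015,-0.045,0.12,0,0,0,105],[-0.0015,-0.045,0.16,0,0,0,105],[-0.0015,-0.045,0.2,0,0,0,105],[-0.0015,-0.045,0.24,0,0,0,105]]]' && python3 -m jog '[[[0,0.02,0,0,0,0,105],[0,0.035,0,0,0,0,105],[0,0.045,0,0,0,0,105],[0,0.045,0,0,0,0,105],[0,0.045,0,0,0,0,105]]]' && python3 - <<'E'
from workcell import bot
import cv2,numpy as np
m=bot.camera_model("wrist");np.savez("w8.npz",**m)
a=bot.camera("wrist");cv2.imwrite("pics/w8f.png",a)
cv2.imwrite("pics/w8.png",cv2.resize(a[0:200,190:456],None,fx=3,fy=3,interpolation=cv2.INTER_CUBIC))
E
```

```text
clock: 14.37
eef_pos: [0.5678, 0.055, 0.2868]
tool_rot: [0.719, 0.695, 0.001, -0.0]
ft_force: [1.9, -0.6, -0.5]
grip_width: 0.0504
clock: 14.78
eef_pos: [0.5677, 0.1002, 0.2836]
tool_rot: [0.718, 0.696, -0.001, -0.0]
ft_force: [0.6, -0.6, -0.1]
grip_width: 0.0502
```

View pics/w8.png

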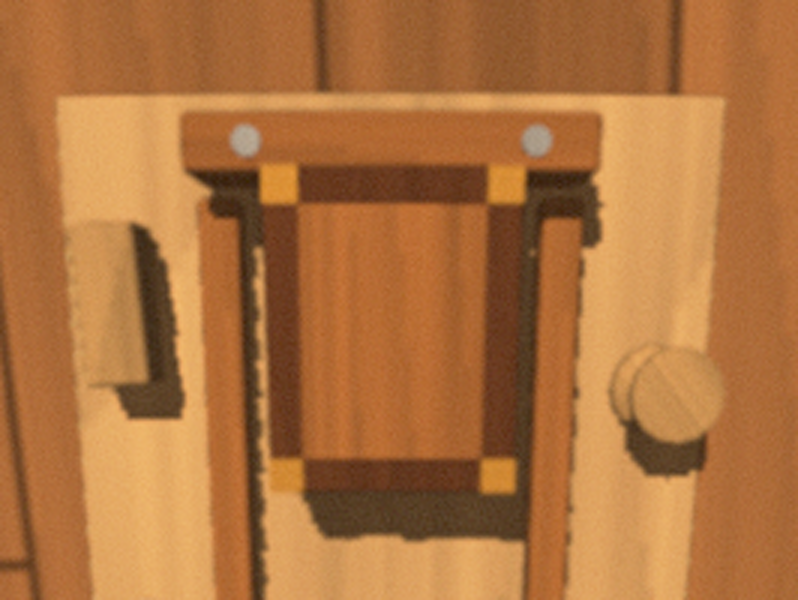

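The box sits flush against the stop and centred between the rails. Its corners in the 3x crop are (260,165), (526,165), (517,493) and (271,493). I check these numbers before handing in.

```bash
python3 - <<'E'
from h import *
np.set_printoptions(precision=4,suppress=True)
m=dict(np.load("w8.npz"));b=np.load("b.npy")
px=lambda l:(np.array(l)+.5)/3-.5+[190,0]
tob=lambda W:(W-b[:2])@rot(b[2])
C=tob(onplane(m,px([(260,165),(526,165),(517,493),(271,493)]),.072))
print(fit([[.055,.044],[.055,-.044],[-.055,-.044],[-.055,.044]],C,0)[0])
print("stop face top corners",tob(onplane(m,px([(183,168),(598,168)]),.057)))
print("board far corners",tob(onplane(m,px([(58,97),(724,97)]),.012)))
E
```

```text
[ 0.1499 -0.0005  0.0071]
stop face top corners [[ 0.2062  0.0728]
 [ 0.2067 -0.0712]]
board far corners [[ 0.2389  0.1292]
 [ 0.2399 -0.1279]]
```

```bash
python3 -c "
from workcell import bot
print(bot.job_done())"
```

```text
the job is handed in; nothing more can be done
None
```

The box is home against the stop and the job is handed in, at about 15 s of the 72 s allowed. I squared it with a short two-finger push from the side. I then pushed it from behind with two fingers down the lane until the arm stalled against the stop at about 5 N, backed straight off and rose clear.

- **Final position:** the last wrist-camera check put the box at board x = 149.9 mm and y = -0.5 mm, turned 0.007 rad. All three are inside the limits.
- **Rails and bystanders:** the pictures showed clear gaps to both rails all the way down the lane. The jar, offcut and spool showed no sign of being moved in the wrist pictures. I did not measure their positions afterwards, nor look at the mallet or screwdriver again, but the arm kept well away from both.
- **Disagreement:** contact with the stop came about 2 mm later by the arm's reading than I had computed, within the calibration error. The camera also put the stop's face at 206 to 207 mm, against the nominal 205 mm.

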